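# Open the bun warmer for service

## Robot

A 6-joint arm with a two-finger parallel gripper is mounted at the origin on the work surface. World frame = base frame: x ahead of the robot, y to its left, z up, the work surface at z = 0. Lengths are in m, angles in degrees, forces in N, time in s.
With the tool pointing down it reaches from about 0.4 to 0.825 m from the base axis. Payload 7 kg.
Tool frame: the origin (TCP) lies on the centre line of the jaws, within the pads' length; the fingertips stand r.tip_reach ahead of it and the grasp point (between the pads) is the TCP (r.tip_reach is the distance from the TCP to the fingertips, in m); z points along the fingers, y is the line along which they close (so a half turn about z gives the same grasp; the last joint's range is limited). The gripper opens to 88 mm and grips with 3 to 60 N. Pads are 19 mm wide; open, the fingers measure 130 mm over their backs; the gripper's body (78 mm by 193 mm) begins 47 mm behind the grasp point.
Start: joints at [-54.654, 20.546, 0.682, 0, -70.136, -16.507], TCP at [0.218, -0.639, 0.246] pointing down, gripper open.
Joint ranges: [-176.03, 176.03], [-82.01, 121.73], [-58.28, 71.71], [-173.87, 95.51], [-174.79, -0.11], [-173.66, 173.66]. Speed limits (degrees/s): [136.94, 136.94, 172.46, 180, 180, 180].

## Interface

Orientations are given as [roll, pitch, yaw] about the fixed x, y, z axes, in that order (R = Rz(yaw) Ry(pitch) Rx(roll)).
In Python, from plant import sensors, cams, r gives the robot as it stands.
- The arm moves only by the tool drive_tool, never from a script. Its argument "rows" is a list of rows, each an object of numbers: "fingers": the gripper's target within -1 to 1 (fully open at 1, half-way at 0, shut at -1); "x", "y", "z": the shift along the tool's x, y, z in m; "spin": the turn about the tool's z in rad. A call has 1 to 10 rows; each row is the pose to reach, as a shift and turn from the pose commanded when the call began, along the tool's axes at that moment; what a row does not reach only later rows make up. A row lasts 1/8 s, in which the tool goes at most 62.5 mm and 10.7 degrees, less where a joint would pass 70% of its speed; a pose out of reach is approached as far as the arm can. A call with a gripper value outside its range is refused whole. The fingers move at their own pace and stop on an object; "newtons" is the grip in N (left out, the last holds). Time passes only in rows, so rows that repeat a pose let the fingers close. It gives the time, the measured TCP pose, the force, the opening and the grip force at its end, in the units of the state.
- sensors.get_state(): the state, without advancing time (a new reading comes with each control period).
- cams.capture(name): name is "scene" or "side" or "wrist"; returns a dict with "pixels" (384x512x3 uint8, red, green, blue), "intrinsics" (3x3 intrinsics, pixels), "eye" and "orientation" of the camera in the world; the wrist camera has in their place "T_tool_cam" (4x4, takes a point from camera to tool coordinates, whose origin is the TCP and whose axes are the flange's). Camera axes: x right, y up, looking along -z (the intrinsics and any distortion apply to the point x, -y, -z); pixel columns grow to the right and rows downward; lengths in m; the calibration is good to about 2 mm. A picture is of the moment at which its call begins: read the wrist's pose just before it. There is no depth.
- r.close_job(): hands the job in; it is judged then, once.
The state is a dict: "time_s": time; "joints": joint angles; "qd": joint speeds; "joint_torque": joint torques, N m; "tcp_pos": TCP position; "eef_rot": TCP orientation; "contact_force": force on the tool from outside, world axes, zero at the start; "moment": the same for the moment, N m; "gripper_width": finger opening in m; "gripper_force": force on a finger pad.
Only numpy, scipy, OpenCV 4.12 (cv2) and the standard library are available. Lean on these libraries where they do the work, as an engineer would, in place of code of your own. Each camera call takes 0.05 s, during which the arm holds its last target. There are 200 camera calls.

## Task

Open the bun warmer for breakfast: with the fingertips push the front half of its hinged cover up and over the spine until it lies flat on the rear half, steadily, without flinging or forcing it. Then push the bun warmer's sign card (the one standing on the table beside the warmer's front, left or right) gently along the table until it stands upright in front of the middle of the warmer, facing out squarely. Nothing is to be pinched, lifted or knocked over: the sign only slides, and the warmer and everything else stay where they are.

Things in the scene. Friction and masses are not known exactly. Their poses are not given: they have to be found in the camera images.
- warmer: Loose steel bun warmer, 4 kg, 190 mm deep (its x) x 300 mm wide (its y); black end handles reach 178 mm from the middle. Origin: centre of its underside on the table, z up, +x to its rear; its front (-x) faces the robot within 15 degrees. Front face at x = -95 mm, 10 to 95 mm high; the pan inside is open, 65 mm deep. A knob sticks out 12 mm of the front at y = -118 mm, 45 mm high.
- spine (a point): Middle of the cover's hinge line (spine): x = 0, y = 0, 100 mm up in the warmer's frame; the hinge runs along the warmer's y, level with the top of the closed cover. The cover's two steel halves are 5 mm thick, 280 mm wide; the rear half is fixed and reaches x = +98 mm.
- lip (a point): Middle of the free edge of the cover's front half (the leaf). The leaf is flat to 97 mm from the spine; then a lip 240 mm wide, bent up 15 degrees when shut, ends in this 6 mm rolled edge, 127 mm from the spine and, shut, 106 mm above the table. It overhangs the front face by 32 mm, nothing under it: a fingertip goes under from the front. Turned over, it hangs just beyond the rear edge.
- leaf (a joint): Angle of the front half (leaf) in rad: 0 shut, pi/2 upright, pi turned over and flat on the rear half. Starts 0 to 0.25 rad ajar. Leaf 0.2 to 0.35 kg; stiff hinge (0.26 N m of friction): it stays at any angle where it is left and takes 3 to 5 N at the lip to move. It must be pushed right down at the end.
- sign: The bun warmer's loose sign, 0.1 to 0.16 kg: wooden foot 36 mm deep (its x) x 100 mm wide (its y) x 20 mm high, and on its middle an upright 4 mm clear panel with a blank card, 88 mm wide, up to 75 mm. Origin: centre of the underside; both faces alike, looking along x. Starts 160 to 185 mm in front of the spine and 190 to 230 mm left or right of the warmer's middle, up to 9 degrees askew.
- shaker: Bystander: loose steel pepper shaker, 42 mm diameter, 84 mm tall, at the other front side of the warmer. Origin under its centre. Leave it alone.
- bowls: Bystander: stack of five white bowls, 112 mm diameter, 100 mm tall, left of the warmer. Origin under its centre. Leave it alone.
- mug: Bystander: white mug, 80 mm diameter, 90 mm tall, handle at its +y, right of the warmer. Leave it alone.
- tongs_tray: Bystander: steel tray 300 x 85 mm with bread tongs on it, 31 mm high, front right. Leave it alone.
Things that resemble listed ones, but are neither listed nor needed, are in the scene too. Of the things like the sign, leave any that is blue or red; of the rest the larger one is meant.

How it is judged (in metres and radians):
On the way, in this order (a step that is already met when the one before it is completed fails the run):
1. the front half of the cover lies flat on the rear half (value of joint leaf above 3.07 rad), for 0.2 s.
2. the sign stands in front of the middle of the warmer (y of sign in the frame of warmer between -0.04 and 0.04 m and x of sign in the frame of warmer between -0.23 and -0.11 m), for 0.2 s.
At the end, for the whole second after the job is handed in: Cover's front half turned over, within 4 degrees of flat on the rear half; sign upright and still on the table, within 40 mm of the warmer's middle line, 110 to 230 mm in front of the spine, within 20 degrees of square; warmer within 25 mm of where it stood (all of step 2 and value of joint leaf above 3.07 rad and angle between the x axis of sign and the x axis of warmer, either way round below 0.35 rad and angle between sign's own z axis and vertical below 0.1 rad and height (world z) of sign below 0.008 m and linear speed of sign below 0.02 m/s and distance of warmer from where it was at the start of the episode below 0.025 m); the robot touches nothing.
It fails at once if the warmer is dragged more than 25 mm, lifted or tipped (distance of warmer from where it was at the start of the episode above 0.025 m or angle between warmer's own z axis and vertical above 0.06 rad).
It fails at once if the sign is pinched or shoved hard (over 15 N from the fingers) (contact force between the fingers and sign above 15 N).
It fails at once if the cover is flung or slammed (faster than 6 rad/s), pinched or forced (over 40 N from the fingers) (velocity of joint leaf above 6 rad/s or velocity of joint leaf below -6 rad/s or contact force between the fingers and warmer above 40 N).
It fails at once if the sign is lifted off the table or knocked over (height (world z) of sign above 0.015 m or angle between sign's own z axis and vertical above 0.35 rad).
It fails at once if a bystander is moved more than 25 mm (distance of any of shaker, bowls, mug, tongs_tray from where it was at the start of the episode above 0.025 m).
It also fails if it takes over 72 s, if anything falls off the work surface, if the arm or the gripper's body presses on something with over 40 N, if the wrist force passes 120 N, or if a joint passes its speed limit or range.

## Working session

There is one attempt and no reset: what is moved stays moved. The work goes in short steps, Python scripts to look and compute and a tool call to move; the robot and the scene stay as the last step left them, time stands still between calls to the robot, and variables do not carry over. Pictures are saved under pics/ and viewed, at most 10 in all, crops included, and the job is handed in when it is done.

Besides the shell and the picture viewer there is one more tool, called after "Emit:" as name(argument=value, ...) on one line, values as JSON. drive_tool: Moves the arm, as the interface text tells. Its arguments: {"type":"object","properties":{"rows":{"type":"array"},"newtons":{"type":"number"}},"required":["rows"]}

```bash
ls; mkdir -p pics; cat > h.py <<'E'
import numpy as np, cv2
from plant import sensors, cams, r
def cap(n):
    s=sensors.get_state(); c=cams.capture(n); c['s']=s; return c
def save(c,f,box=None,k=1):
    im=c['pixels'][...,::-1]
    if box: u0,v0,u1,v1=box; im=im[v0:v1,u0:u1]
    cv2.imwrite('pics/'+f,cv2.resize(im,None,fx=k,fy=k,interpolation=cv2.INTER_CUBIC))
E
python3 - <<'E'
from h import *
for n in ('scene','side'):
    c=cap(n); save(c,n+'1.png',None,1.5); print({k:v for k,v in c.items() if k not in('pixels','s')})
c=cap('wrist');print({k:v for k,v in c.items() if k not in('pixels','s')}); print(sensors.get_state(), r.tip_reach)
E
```

```text
pics
{'intrinsics': array([[420.78262112,   0.        , 252.1983907 ],
       [  0.        , 420.78262112, 195.26109504],
       [  0.        ,   0.        ,   1.        ]]), 'eye': array([1.13113046, 0.45775906, 1.25449097]), 'orientation': array([ 33.4699967 ,   0.36610661, 127.86840242])}
{'intrinsics': array([[362.02720391,   0.        , 248.21398125],
       [  0.        , 362.02720391, 193.23311281],
       [  0.        ,   0.        ,   1.        ]]), 'eye': array([-0.00132508,  0.83025379,  0.66215654]), 'orientation': array([  61.24205933,    0.91852106, -148.67134196])}
{'intrinsics': array([[286.28855526,   0.        , 257.79730949],
       [  0.        , 286.28855526, 191.28534178],
       [  0.        ,   0.        ,   1.        ]]), 'T_tool_cam': array([[-5.14552507e-04,  9.59162340e-01,  2.82855690e-01,
         7.48723096e-02],
       [ 9.99999817e-01,  4.03216269e-04,  4.51829529e-04,
         5.61322481e-04],
       [ 3.19325852e-04,  2.82855871e-01, -9.59162371e-01,
        -1.38658664e-01],
       [ 0.00000000e+00,  0.00000000e+00,  0.00000000e+00,
         1.00000000e+00]])}
{'time_s': 0.15, 'joints': array([-5.46571620e+01,  2.05815814e+01,  6.45381502e-01, -1.32502189e-02,
       -7.01352341e+01, -1.65075749e+01]), 'qd': array([ 0.06409962, -0.17934439,  0.19830216,  0.03686693, -0.03604614,
       -0.14650561]), 'joint_torque': array([-1.48118706e-03, -5.83277214e+01,  2.93290561e+01,  7.00111091e+00,
        8.75821919e-03, -1.51227678e-04]), 'tcp_pos': array([ 0.21778856, -0.63853732,  0.24484368]), 'eef_rot': array([ 1.79927971e+02, -8.35478611e-03, -1.61169242e+02]), 'contact_force': array([-0.56397124, -0.27322513,  0.3905768 ]), 'moment': array([-0.02090958, -0.02222701, -0.03210051]), 'gripper_force': 0.0, 'gripper_width': 0.08757584795324634} 0.019
```

View pics/scene1.png

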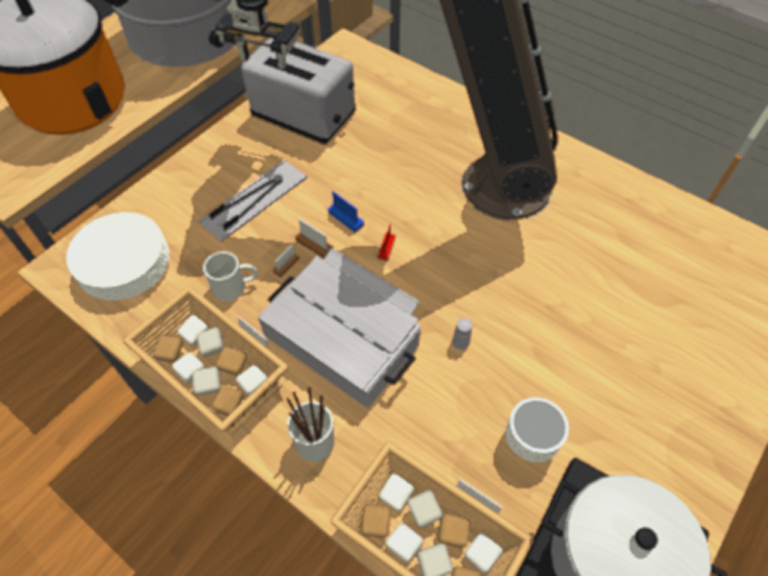

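View pics/side1.png

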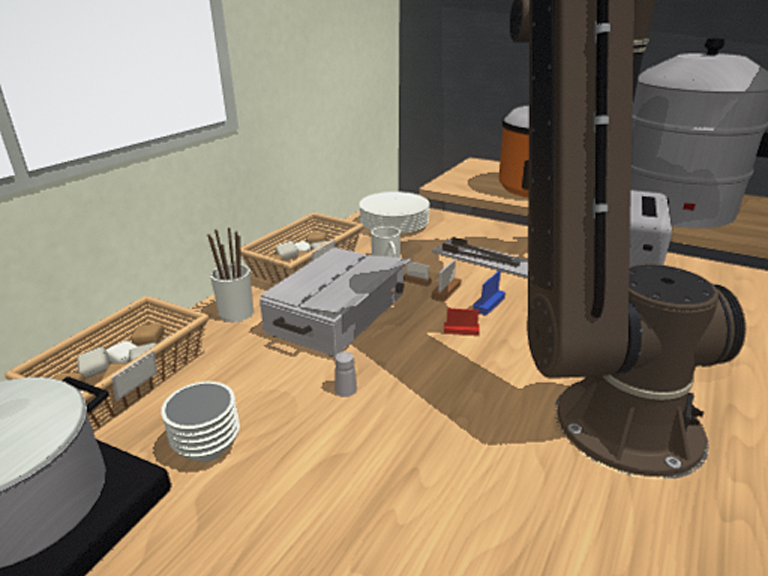

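The scene view (1.5x) shows the warmer at (340,325), with its front facing upper right toward the robot.

Things that could be taken for the sign:
- larger wood sign at (312,240)
- smaller wood sign at (285,260)
- blue sign at (346,213)
- red sign at (388,243)

I choose the larger wood sign at (312,240). I'll check it in a close crop.

```bash
python3 - <<'E'
from h import *
c=cap('scene'); save(c,'s2.png',(160,120,320,280),3.75)
c=cap('side'); save(c,'d2.png',(165,150,345,270),4.4)
E
```

```text
(no output)
```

View pics/s2.png

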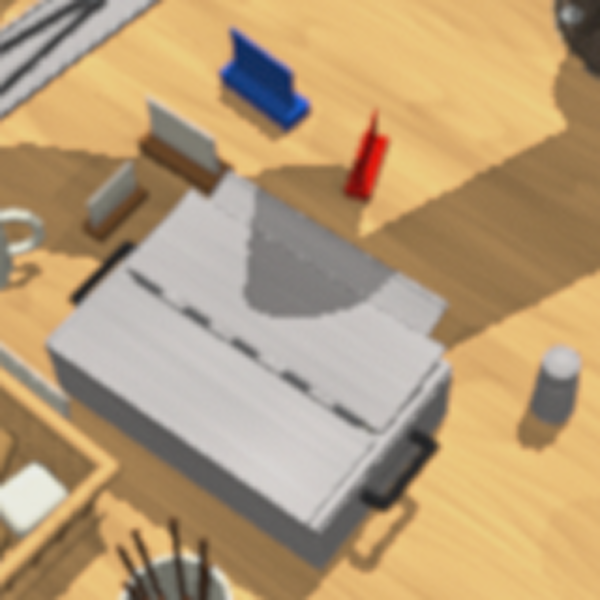

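View pics/d2.png

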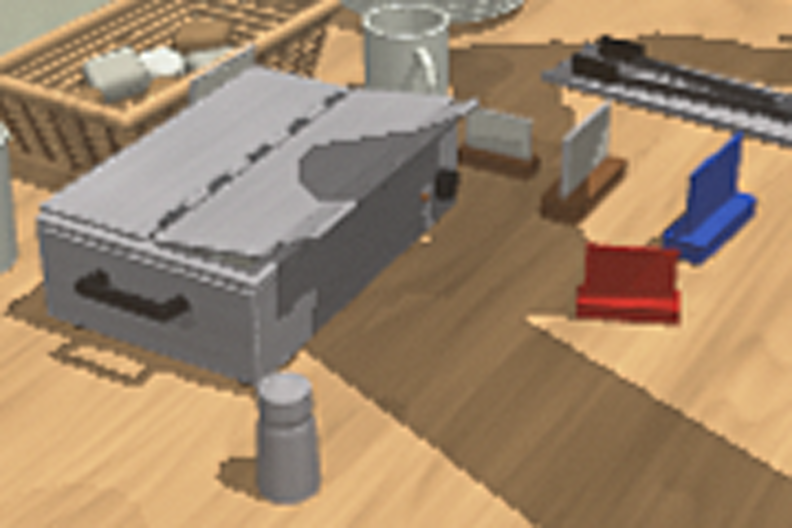

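The crops confirm it: the larger wood sign stands at the warmer's front right, scene crop (185,150) and side crop (585,165). The smaller one is beside it, and the blue and red ones lie farther out front. The leaf is slightly ajar; the hinge ends are at scene crop (130,270) and (378,432), and the lip ends at (235,172) and (447,303).

```bash
cat >> h.py <<'E'
from scipy.spatial.transform import Rotation as Ro
def rays(c,uv):
    K=c['intrinsics']; uv=np.atleast_2d(np.float64(uv))
    d=np.c_[(uv[:,0]-K[0,2])/K[0,0],-(uv[:,1]-K[1,2])/K[1,1],-np.ones(len(uv))]
    if 'eye' in c: R=Ro.from_euler('xyz',c['orientation'],degrees=True).as_matrix(); e=c['eye']
    else:
        Rt=Ro.from_euler('xyz',c['s']['eef_rot'],degrees=True).as_matrix(); T=c['T_tool_cam']
        R=Rt@T[:3,:3]; e=c['s']['tcp_pos']+Rt@T[:3,3]
    d=d@R.T; return e,d/np.linalg.norm(d,axis=1)[:,None]
def plane(c,uv,z):
    e,d=rays(c,uv); return e+d*((z-e[2])/d[:,2])[:,None]
def tri(c1,u1,c2,u2):
    e1,d1=rays(c1,u1); e2,d2=rays(c2,u2); o=[]
    for a,b in zip(d1,d2):
        t=np.linalg.lstsq(np.c_[a,-b],e2-e1,rcond=None)[0]; p,q=e1+a*t[0],e2+b*t[1]; o.append(np.r_[(p+q)/2,np.linalg.norm(p-q)])
    return np.array(o)
E
python3 - <<'E'
from h import *
np.set_printoptions(precision=4,suppress=True)
s=cap('scene');d=cap('side')
S=lambda a:np.array(a)/3.75+[160,120]-.37
D=lambda a:np.array(a)/4.4+[165,150]-.39
print('hingeR,L,rearR?,rearL',plane(s,S([(130,270),(378,432),(48,345),(320,528)]),.1))
print('lipR,L',tri(s,S([(235,172),(447,303)]),d,D([(478,103),(355,205)])))
print('rear R/L',tri(s,S([(48,345),(320,528)]),d,D([(250,68),(40,207)])))
for n,pts in dict(sign=[(142,142),(215,192)],small=[(88,228),(145,190)],blue=[(222,80),(308,105)],red=[(352,190),(385,140)],shaker=[(560,360)]).items(): print(n,plane(s,S(pts),.084 if n=='shaker' else .015))
for n,rgb in dict(brown=((5,90,40),(14,255,175)),blue=((110,120,40),(130,255,255)),red=((0,200,60),(4,255,255))).items():
  for c,nm in((s,'scene'),(d,'side')):
    m=cv2.inRange(cv2.cvtColor(c['pixels'],cv2.COLOR_RGB2HSV),*map(np.array,rgb))
    k,l,st,ce=cv2.connectedComponentsWithStats(m)
    for i in range(1,k):
      if st[i,4]>25 and (150<ce[i,0]<330): print(n,nm,st[i],ce[i].round(1),plane(c,ce[i],.012).round(3)[0])
E
```

```text
hingeR,L,rearR?,rearL [[ 0.6388 -0.1773  0.1   ]
 [ 0.6335  0.0937  0.1   ]
 [ 0.7392 -0.1808  0.1   ]
 [ 0.7303  0.1094  0.1   ]]
lipR,L [[ 0.5129 -0.1601  0.1274  0.0025]
 [ 0.5022  0.0623  0.1368  0.0349]]
rear R/L [[ 0.7405 -0.1789  0.1011  0.0026]
 [ 0.7292  0.107   0.1037  0.0078]]
sign [[ 0.4803 -0.3188  0.015 ]
 [ 0.4832 -0.2202  0.015 ]]
small [[ 0.591  -0.2892  0.015 ]
 [ 0.5232 -0.2762  0.015 ]]
blue [[ 0.3693 -0.308   0.015 ]
 [ 0.3413 -0.2169  0.015 ]]
red [[ 0.3993 -0.1153  0.015 ]
 [ 0.3298 -0.1274  0.015 ]]
shaker [[0.4752 0.1703 0.084 ]]
brown scene [198 155  22  17  96] [207.7 162.9] [ 0.475 -0.273  0.012]
brown scene [251 162   8  12  28] [253.4 169. ] [ 0.393 -0.121  0.012]
brown scene [183 170  16  13  52] [190.4 176.8] [ 0.562 -0.281  0.012]
brown scene [209 271   7  21  42] [212.1 282.1] [0.82  0.047 0.012]
brown scene [195 277  13  17  61] [201.5 285. ] [0.847 0.028 0.012]
brown side [157 155   3  30  53] [158.1 169.5] [ 1.069 -0.166  0.012]
brown side [269 182  19   9  80] [277.7 186.5] [ 0.553 -0.279  0.012]
brown side [288 186  19  15 132] [296.8 193.5] [ 0.466 -0.264  0.012]
blue scene [219 129  23  25  74] [229.9 141.3] [ 0.343 -0.275  0.012]
blue side [316 180  20  29 272] [326.5 196.2] [ 0.363 -0.298  0.012]
red scene [252 155  11  18  96] [257.3 163.8] [ 0.365 -0.124  0.012]
```

Emit:
drive_tool(rows=[{"z": -0.055, "fingers": 1}, {"x": -0.045, "y": 0.055, "z": -0.055, "spin": 0.1}, {"x": -0.083, "y": 0.1, "z": -0.055, "spin": 0.2}, {"x": -0.125, "y": 0.15, "z": -0.055, "spin": 0.302}, {"x": -0.165, "y": 0.2, "z": -0.055, "spin": 0.302}, {"x": -0.205, "y": 0.245, "z": -0.055, "spin": 0.302}, {"x": -0.245, "y": 0.292, "z": -0.055, "spin": 0.302}, {"x": -0.287, "y": 0.342, "z": -0.055, "spin": 0.302}, {"x": -0.33, "y": 0.392, "z": -0.055, "spin": 0.302}, {"x": -0.372, "y": 0.442, "z": -0.055, "spin": 0.302}])

```text
invalid input
```

```bash
python3 - <<'E'
from h import *
c=cap('wrist'); save(c,'w1.png',None,1.5); print(c['s']['tcp_pos'],c['s']['eef_rot'],c['s']['contact_force'])
E
```

```text
[ 0.2178807  -0.63873604  0.24533371] [ 1.79977388e+02 -1.88889008e-03 -1.61163631e+02] [ 0.52593899 -0.28727813 -0.08490386]
```

View pics/w1.png

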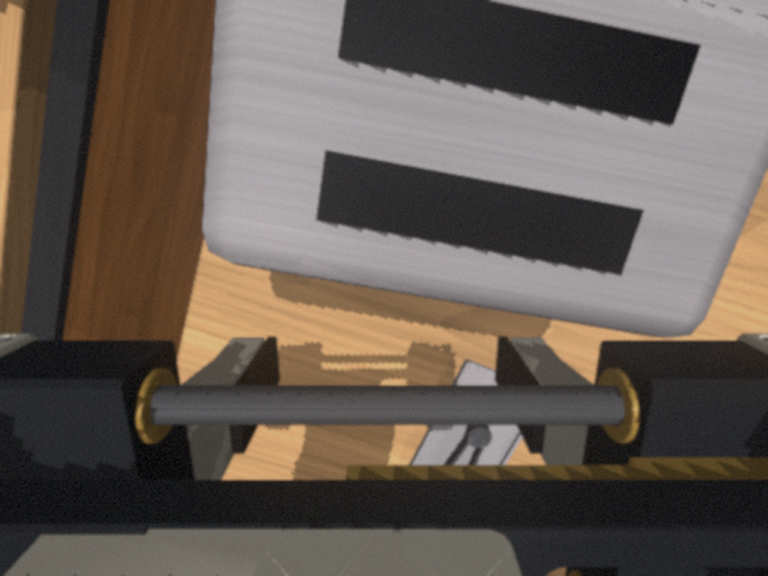

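The move was refused, so nothing moved. The wrist view shows only the toaster and the gripper's own fingers. I'll retry with every key in each row.

Emit:
drive_tool(rows=[{"x": 0, "y": 0, "z": -0.055, "spin": 0, "fingers": 1}, {"x": -0.045, "y": 0.055, "z": -0.055, "spin": 0.1, "fingers": 1}, {"x": -0.083, "y": 0.1, "z": -0.055, "spin": 0.2, "fingers": 1}, {"x": -0.125, "y": 0.15, "z": -0.055, "spin": 0.302, "fingers": 1}, {"x": -0.165, "y": 0.2, "z": -0.055, "spin": 0.302, "fingers": 1}, {"x": -0.205, "y": 0.245, "z": -0.055, "spin": 0.302, "fingers": 1}, {"x": -0.245, "y": 0.292, "z": -0.055, "spin": 0.302, "fingers": 1}, {"x": -0.287, "y": 0.342, "z": -0.055, "spin": 0.302, "fingers": 1}, {"x": -0.33, "y": 0.392, "z": -0.055, "spin": 0.302, "fingers": 1}, {"x": -0.372, "y": 0.442, "z": -0.055, "spin": 0.302, "fingers": 1}], newtons=20)

```text
time_s: 1.65
tcp_pos: [0.4221, -0.1126, 0.3011]
eef_rot: [180.0, 0.1, -178.5]
contact_force: [2.4, -0.4, 1.0]
gripper_width: 0.0879
gripper_force: 0.0
```

```bash
python3 - <<'E'
from h import *
c=cap('wrist'); save(c,'w2.png',None,1.5); print(c['s']['tcp_pos'],c['s']['eef_rot'],c['s']['contact_force'])
E
```

```text
[ 0.42205987 -0.11260415  0.30114689] [ 1.79991532e+02  9.14378829e-02 -1.78451253e+02] [ 2.42521823 -0.44512124  0.96354182]
```

View pics/w2.png

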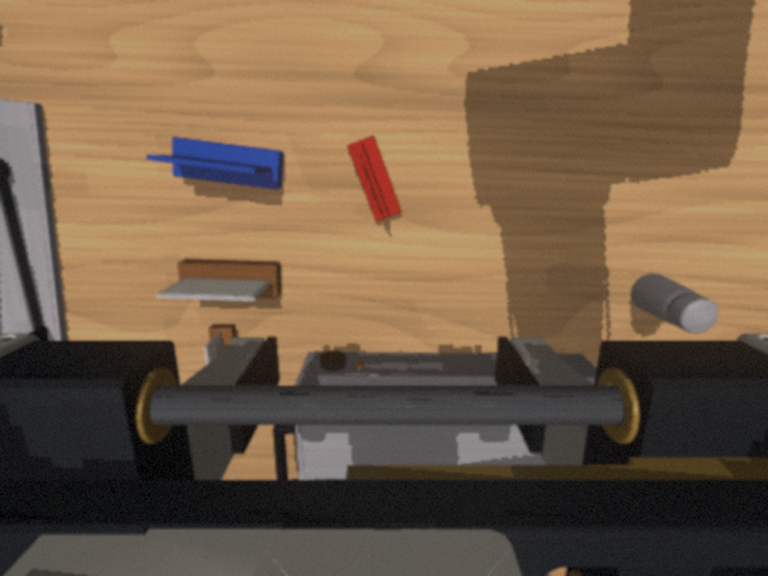

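The wrist view (1.5x) shows the target sign's foot with its front edge from (180,262) to (280,265), nearly square. The red sign is at (374,180), the blue one at (228,163), the small wood one at (222,335) and the shaker at (680,300). The warmer's front is partly hidden by the gripper.

```bash
python3 - <<'E'
from h import *
np.set_printoptions(precision=4,suppress=True)
c=cap('wrist')
f=lambda a:np.array(a)/1.5-.17
print('sign front edge',plane(c,f([(180,261),(280,265)]),.02)[:,:2], 'rear right',plane(c,f([(281,297)]),.02))
print('red',plane(c,f([(349,146),(373,137),(400,211),(383,221)]),.02)[:,:2])
print('blue',plane(c,f([(174,138),(284,152),(280,188)]),.02)[:,:2])
print('small',plane(c,f([(209,326),(236,326)]),.015)[:,:2])
print('shaker',plane(c,f([(655,292)]),0),plane(c,f([(697,314)]),.084))
print('warmer front',plane(c,f([(312,352),(475,352)]),.095)[:,:2],'frontbot',plane(c,f([(300,400)]),.1))
E
```

```text
sign front edge [[ 0.4528 -0.3126]
 [ 0.454  -0.2127]] rear right [[ 0.4877 -0.2131  0.02  ]]
red [[ 0.3384 -0.144 ]
 [ 0.3298 -0.1219]
 [ 0.3967 -0.0944]
 [ 0.4069 -0.1106]]
blue [[ 0.3361 -0.3055]
 [ 0.3455 -0.2045]
 [ 0.3784 -0.2096]]
small [[ 0.5239 -0.2919]
 [ 0.5231 -0.2633]]
shaker [[0.477  0.1829 0.    ]] [[0.4716 0.1684 0.084 ]]
warmer front [[ 0.5129 -0.1694]
 [ 0.5087 -0.0266]] frontbot [[ 0.5578 -0.1802  0.1   ]]
```

Emit:
drive_tool(rows=[{"x": -0.02, "y": 0.04, "z": 0, "spin": 0, "fingers": 1}, {"x": -0.04, "y": 0.059, "z": 0, "spin": 0, "fingers": 1}, {"x": -0.04, "y": 0.059, "z": 0.04, "spin": 0, "fingers": 1}, {"x": -0.04, "y": 0.059, "z": 0.09, "spin": 0, "fingers": 1}, {"x": -0.04, "y": 0.059, "z": 0.14, "spin": 0, "fingers": 1}, {"x": -0.04, "y": 0.059, "z": 0.17, "spin": 0, "fingers": 1}, {"x": -0.04, "y": 0.059, "z": 0.18, "spin": 0, "fingers": 1}, {"x": -0.04, "y": 0.059, "z": 0.18, "spin": 0, "fingers": 1}])

```text
time_s: 2.75
tcp_pos: [0.4605, -0.0549, 0.1206]
eef_rot: [-180.0, -0.0, -178.5]
contact_force: [-0.4, 0.5, -0.6]
gripper_width: 0.0874
gripper_force: 0.0
```

Emit:
drive_tool(rows=[{"x": -0.01, "y": 0.007, "z": 0, "spin": 0, "fingers": 1}, {"x": -0.022, "y": 0.014, "z": 0, "spin": 0, "fingers": 1}, {"x": -0.03, "y": 0.014, "z": 0, "spin": 0, "fingers": 1}, {"x": -0.036, "y": 0.014, "z": 0, "spin": 0, "fingers": 1}, {"x": -0.036, "y": 0.014, "z": 0, "spin": 0, "fingers": 1}])

```text
time_s: 3.38
tcp_pos: [0.4961, -0.0396, 0.1204]
eef_rot: [-180.0, -0.0, -178.5]
contact_force: [-1.0, -0.6, -0.2]
gripper_width: 0.0877
gripper_force: 0.0
```

Emit:
drive_tool(rows=[{"x": -0.002, "y": 0, "z": 0, "spin": 0, "fingers": 1}, {"x": -0.004, "y": 0, "z": 0, "spin": 0, "fingers": 1}, {"x": -0.006, "y": 0, "z": 0, "spin": 0, "fingers": 1}, {"x": -0.006, "y": 0, "z": 0, "spin": 0, "fingers": 1}])

```text
time_s: 3.88
tcp_pos: [0.5002, -0.0396, 0.12]
eef_rot: [-180.0, -0.2, -178.5]
contact_force: [-5.7, 1.1, 0.6]
gripper_width: 0.0879
gripper_force: 2.4
```

Emit:
drive_tool(rows=[{"x": -0.001, "y": 0, "z": -0.002, "spin": 0, "fingers": 1}, {"x": -0.002, "y": 0, "z": -0.004, "spin": 0, "fingers": 1}, {"x": -0.003, "y": 0, "z": -0.007, "spin": 0, "fingers": 1}, {"x": -0.004, "y": 0, "z": -0.01, "spin": 0, "fingers": 1}, {"x": -0.005, "y": 0, "z": -0.013, "spin": 0, "fingers": 1}])

```text
time_s: 4.5
tcp_pos: [0.5032, -0.0396, 0.1321]
eef_rot: [180.0, -0.4, -178.6]
contact_force: [-9.4, 2.2, -0.4]
gripper_width: 0.0876
gripper_force: 4.7
```

```bash
python3 - <<'E'
from h import *
c=cap('side'); save(c,'d3.png',(165,110,345,245),4.4); print(c['s']['contact_force'],c['s']['moment'])
E
```

```text
[-9.44393021  2.22775103 -0.43878503] [ 0.88953324  3.31031442 -0.46058094]
```

View pics/d3.png

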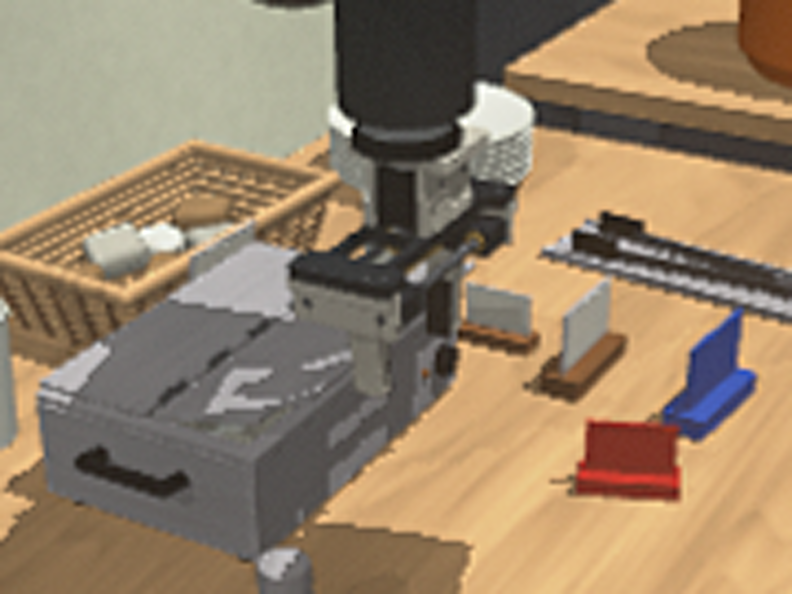

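```bash
cat >> h.py <<'E'
ref={n:cv2.resize(cv2.imread(f'pics/{n}1.png'),(512,384),interpolation=cv2.INTER_AREA) for n in('scene','side')}
def shift(c,n,box):
    "pixel shift of a patch relative to the first picture"
    k=4; u0,v0,u1,v1=box; g=lambda im:cv2.resize(cv2.Canny(im,60,120),None,fx=k,fy=k)
    g=lambda im:cv2.resize(cv2.cvtColor(im,cv2.COLOR_BGR2GRAY),None,fx=k,fy=k,interpolation=cv2.INTER_CUBIC)
    R=cv2.matchTemplate(g(c['pixels'][v0-8:v1+8,u0-8:u1+8,::-1].copy()),g(ref[n][v0:v1,u0:u1]),cv2.TM_CCOEFF_NORMED)
    _,s,_,p=cv2.minMaxLoc(R); return (p[0]/k-8,p[1]/k-8,round(s,2))
E
python3 - <<'E'
from h import *
a=cap('scene');b=cap('side')
print(shift(a,'scene',(250,228,282,260)),shift(a,'scene',(178,182,200,204)),shift(b,'side',(178,205,214,226)),shift(b,'side',(255,180,268,197)))
save(a,'s3.png',(160,110,300,270),3.75)
E
```

```text
(0.25, 0.0, 0.91) (0.0, 0.25, 0.86) (0.0, 0.0, 0.83) (0.25, 0.25, 0.31)
```

View pics/s3.png

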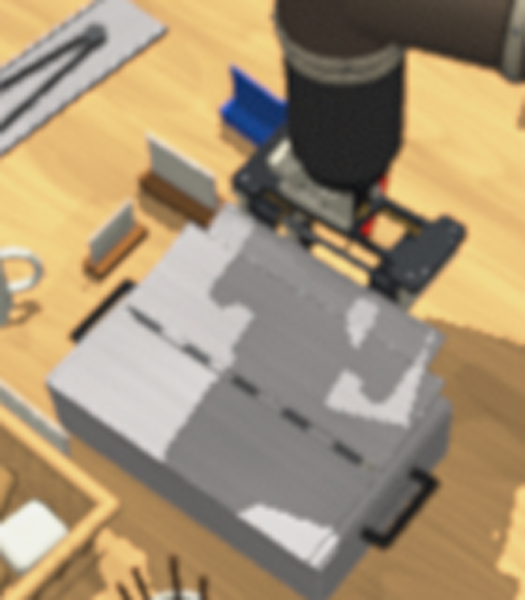

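The warmer hasn't moved, with shifts of 0.25 px or less. The lip ends, now at (440,335) and (230,207), have moved up and back, so the leaf is rising. I'll keep following the arc.

Emit:
drive_tool(rows=[{"x": -0.001, "y": 0, "z": -0.003, "spin": 0, "fingers": 1}, {"x": -0.002, "y": 0, "z": -0.006, "spin": 0, "fingers": 1}, {"x": -0.0035, "y": 0, "z": -0.01, "spin": 0, "fingers": 1}, {"x": -0.005, "y": 0, "z": -0.014, "spin": 0, "fingers": 1}, {"x": -0.0065, "y": 0, "z": -0.018, "spin": 0, "fingers": 1}, {"x": -0.0085, "y": 0, "z": -0.022, "spin": 0, "fingers": 1}, {"x": -0.0105, "y": 0, "z": -0.026, "spin": 0, "fingers": 1}, {"x": -0.0125, "y": 0, "z": -0.029, "spin": 0, "fingers": 1}])

```text
time_s: 5.65
tcp_pos: [0.5155, -0.0394, 0.1614]
eef_rot: [-180.0, -0.4, -178.6]
contact_force: [-12.5, 1.9, 3.4]
gripper_width: 0.0871
gripper_force: 6.1
```

```bash
python3 - <<'E'
from h import *
a=cap('scene');b=cap('side')
print(shift(a,'scene',(250,228,282,260)),shift(a,'scene',(178,182,200,204)),shift(b,'side',(178,205,214,226)))
print(a['s']['tcp_pos'],a['s']['contact_force'])
A=cv2.resize(a['pixels'][110:270,160:300,::-1],None,fx=3,fy=3,interpolation=cv2.INTER_CUBIC)
B=cv2.resize(b['pixels'][110:270,165:290,::-1],None,fx=3,fy=3,interpolation=cv2.INTER_CUBIC)
cv2.imwrite('pics/m4.png',np.hstack([A,B]))
E
```

```text
(0.0, 0.25, 0.89) (0.0, 0.25, 0.86) (0.0, 0.0, 0.85)
[ 0.51549146 -0.03941372  0.16139458] [-12.47895586   1.86607584   3.39051521]
```

View pics/m4.png

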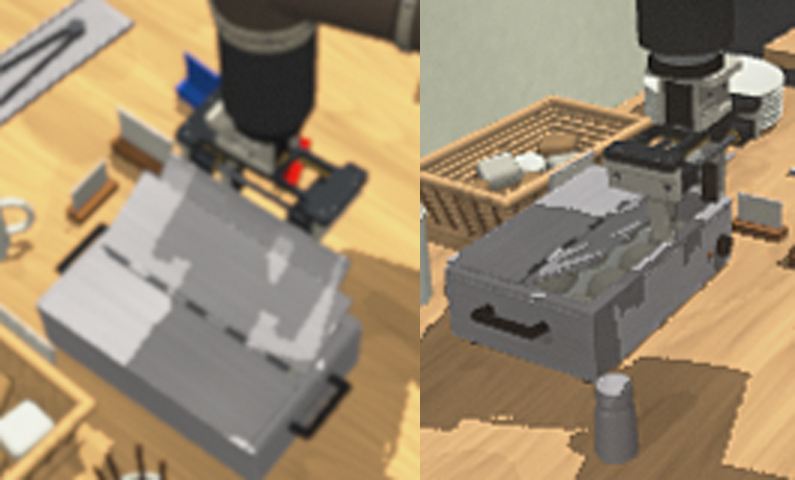

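The leaf is clearly up, with the buns visible inside. The lip ends are at left panel (345,262) and (172,155), and the warmer hasn't moved.

```bash
python3 - <<'E'
from h import *
c=cap('scene')
e,d=rays(c,np.array([(345,262),(172,155)])/3+[160,110]-.33)
for v,y in zip(d,(.081,-.159)): print(e+v*(y-e[1])/v[1])
E
```

```text
[0.54778841 0.081      0.19825406]
[ 0.53605474 -0.159       0.17248353]
```

Emit:
drive_tool(rows=[{"x": -0.002, "y": 0, "z": -0.004, "spin": 0, "fingers": 1}, {"x": -0.005, "y": 0, "z": -0.008, "spin": 0, "fingers": 1}, {"x": -0.008, "y": 0, "z": -0.012, "spin": 0, "fingers": 1}, {"x": -0.011, "y": 0, "z": -0.016, "spin": 0, "fingers": 1}, {"x": -0.015, "y": 0, "z": -0.02, "spin": 0, "fingers": 1}, {"x": -0.019, "y": 0, "z": -0.024, "spin": 0, "fingers": 1}, {"x": -0.023, "y": 0, "z": -0.028, "spin": 0, "fingers": 1}, {"x": -0.027, "y": 0, "z": -0.031, "spin": 0, "fingers": 1}, {"x": -0.031, "y": 0, "z": -0.034, "spin": 0, "fingers": 1}, {"x": -0.035, "y": 0, "z": -0.037, "spin": 0, "fingers": 1}])

```text
time_s: 7.05
tcp_pos: [0.5522, -0.0389, 0.2002]
eef_rot: [-179.9, -0.2, -178.5]
contact_force: [-10.5, 0.4, 8.6]
gripper_width: 0.0877
gripper_force: 5.1
```

Emit:
drive_tool(rows=[{"x": 0, "y": 0, "z": -0.002, "spin": 0, "fingers": 1}, {"x": 0, "y": 0, "z": -0.004, "spin": 0, "fingers": 1}])

```text
time_s: 7.3
tcp_pos: [0.5538, -0.0382, 0.2033]
eef_rot: [180.0, -0.1, -178.5]
contact_force: [-2.7, 0.1, -2.0]
gripper_width: 0.0879
gripper_force: 1.0
```

```bash
python3 - <<'E'
from h import *
np.set_printoptions(precision=1,suppress=True)
def proj(c,P):
    R=Ro.from_euler('xyz',c['orientation'],degrees=True).as_matrix(); q=(np.atleast_2d(P)-c['eye'])@R; K=c['intrinsics']
    return np.c_[K[0,2]-K[0,0]*q[:,0]/q[:,2],K[1,2]+K[1,1]*q[:,1]/q[:,2]]
a=cap('scene')
for al in (.5,.66,.8,.98,1.1):
    print(al,proj(a,[(.636-.127*np.cos(al)-.003,y,.1+.127*np.sin(al)) for y in(.081,-.159)]))
hsv=cv2.cvtColor(a['pixels'],cv2.COLOR_RGB2HSV)
# steel = low saturation; print mask around the left half of the lip
m=(hsv[...,1]<60)
for v in range(170,215,2): print(v,''.join('#' if t else '.' for t in m[v,230:300]))
print(shift(a,'scene',(250,228,282,260)),shift(a,'scene',(178,182,200,204)))
E
```

```text
0.5 [[279.2 198. ]
 [220.1 160.8]]
0.66 [[277.3 197.4]
 [217.6 159.7]]
0.8 [[275.2 197.6]
 [214.8 159.4]]
0.98 [[271.9 198.9]
 [210.8 160.1]]
1.1 [[269.3 200.4]
 [207.9 161.2]]
170 #####..........##...........#################.........................
172 ##.....#..........###.....#################...........................
174 ##........#..........#####################............................
176 ####.........##.......###################.............................
178 #######..........#...##################...............................
180 ##########.........##################.................................
182 ##############.....#################..................................
184 ##################################....................................
186 ################################......................................
188 ##############################........................................
190 #############################.........................................
192 ##############################........................................
194 #################################.....................................
196 #####################################.................................
198 ########################################..............................
200 ########################################..............................
202 #######################################...............................
204 ######################################................................
206 ######################################................................
208 #########################################.............................
210 ###########################################...........................
212 ###########################################...........................
214 ##############################################........................
(0.5, 0.0, 0.85) (0.0, 0.25, 0.79)
```

The lip corner at (270,199) gives a leaf angle of about 1.05 rad. From here I push straight ahead to upright.

Emit:
drive_tool(rows=[{"x": -0.007, "y": 0, "z": 0, "spin": 0, "fingers": 1}, {"x": -0.014, "y": 0, "z": 0, "spin": 0, "fingers": 1}, {"x": -0.021, "y": 0, "z": 0, "spin": 0, "fingers": 1}, {"x": -0.028, "y": 0, "z": 0, "spin": 0, "fingers": 1}, {"x": -0.035, "y": 0, "z": 0, "spin": 0, "fingers": 1}, {"x": -0.042, "y": 0, "z": 0, "spin": 0, "fingers": 1}, {"x": -0.049, "y": 0, "z": 0, "spin": 0, "fingers": 1}, {"x": -0.056, "y": 0, "z": 0, "spin": 0, "fingers": 1}, {"x": -0.063, "y": 0, "z": 0, "spin": 0, "fingers": 1}, {"x": -0.07, "y": 0, "z": 0, "spin": 0, "fingers": 1}])

```text
time_s: 8.6
tcp_pos: [0.6248, -0.0361, 0.2035]
eef_rot: [180.0, 0.0, -178.5]
contact_force: [-3.8, -0.2, 3.7]
gripper_width: 0.0875
gripper_force: 1.6
```

Emit:
drive_tool(rows=[{"x": -0.005, "y": 0, "z": 0, "spin": 0, "fingers": 1}, {"x": -0.011, "y": 0, "z": 0, "spin": 0, "fingers": 1}, {"x": -0.016, "y": 0, "z": 0.001, "spin": 0, "fingers": 1}, {"x": -0.022, "y": 0, "z": 0.002, "spin": 0, "fingers": 1}, {"x": -0.028, "y": 0, "z": 0.004, "spin": 0, "fingers": 1}, {"x": -0.034, "y": 0, "z": 0.006, "spin": 0, "fingers": 1}, {"x": -0.039, "y": 0, "z": 0.008, "spin": 0, "fingers": 1}, {"x": -0.043, "y": 0, "z": 0.01, "spin": 0, "fingers": 1}, {"x": -0.047, "y": 0, "z": 0.013, "spin": 0, "fingers": 1}, {"x": -0.051, "y": 0, "z": 0.016, "spin": 0, "fingers": 1}])

```text
time_s: 9.85
tcp_pos: [0.6757, -0.0346, 0.1875]
eef_rot: [180.0, 0.0, -178.5]
contact_force: [-1.1, -0.1, 2.8]
gripper_width: 0.0878
gripper_force: 1.2
```

Emit:
drive_tool(rows=[{"x": -0.004, "y": 0, "z": 0.003, "spin": 0, "fingers": 1}, {"x": -0.009, "y": 0, "z": 0.007, "spin": 0, "fingers": 1}, {"x": -0.013, "y": 0, "z": 0.011, "spin": 0, "fingers": 1}, {"x": -0.017, "y": 0, "z": 0.015, "spin": 0, "fingers": 1}, {"x": -0.021, "y": 0, "z": 0.02, "spin": 0, "fingers": 1}, {"x": -0.025, "y": 0, "z": 0.027, "spin": 0, "fingers": 1}, {"x": -0.028, "y": 0, "z": 0.034, "spin": 0, "fingers": 1}, {"x": -0.03, "y": 0, "z": 0.04, "spin": 0, "fingers": 1}, {"x": -0.032, "y": 0, "z": 0.045, "spin": 0, "fingers": 1}, {"x": -0.034, "y": 0, "z": 0.05, "spin": 0, "fingers": 1}])

```text
time_s: 11.1
tcp_pos: [0.7088, -0.0338, 0.1369]
eef_rot: [180.0, -0.1, -178.5]
contact_force: [-0.5, 0.3, 1.8]
gripper_width: 0.0879
gripper_force: 0.8
```

Now I press it down.

Emit:
drive_tool(rows=[{"x": -0.001, "y": 0, "z": 0.004, "spin": 0, "fingers": 1}, {"x": -0.002, "y": 0, "z": 0.007, "spin": 0, "fingers": 1}, {"x": -0.002, "y": 0, "z": 0.01, "spin": 0, "fingers": 1}, {"x": -0.002, "y": 0, "z": 0.012, "spin": 0, "fingers": 1}, {"x": -0.002, "y": 0, "z": 0.013, "spin": 0, "fingers": 1}, {"x": -0.002, "y": 0, "z": 0.013, "spin": 0, "fingers": 1}])

```text
time_s: 11.85
tcp_pos: [0.7113, -0.0338, 0.1245]
eef_rot: [180.0, 0.0, -178.5]
contact_force: [0.1, -0.7, 0.4]
gripper_width: 0.0879
gripper_force: 0.1
```

Emit:
drive_tool(rows=[{"x": 0, "y": 0, "z": 0.002, "spin": 0, "fingers": 1}, {"x": 0, "y": 0, "z": 0.004, "spin": 0, "fingers": 1}, {"x": 0, "y": 0, "z": 0.004, "spin": 0, "fingers": 1}])

```text
time_s: 12.22
tcp_pos: [0.7115, -0.0338, 0.1242]
eef_rot: [-180.0, 0.1, -178.4]
contact_force: [-7.8, 1.1, 19.5]
gripper_width: 0.0877
gripper_force: 9.8
```

The stop at TCP z = 0.124 (tip at 0.105) with 19 N shows the leaf is flat on the rear half. Next I lift away, close the fingers and go to the sign's far end.

Emit:
drive_tool(rows=[{"x": 0, "y": 0, "z": -0.04, "spin": 0, "fingers": 1}, {"x": 0, "y": 0, "z": -0.1, "spin": 0, "fingers": -1}, {"x": 0.02, "y": -0.03, "z": -0.15, "spin": 0, "fingers": -1}, {"x": 0.055, "y": -0.07, "z": -0.17, "spin": 0.035, "fingers": -1}, {"x": 0.09, "y": -0.117, "z": -0.17, "spin": 0.035, "fingers": -1}, {"x": 0.125, "y": -0.163, "z": -0.17, "spin": 0.035, "fingers": -1}, {"x": 0.16, "y": -0.208, "z": -0.17, "spin": 0.035, "fingers": -1}, {"x": 0.195, "y": -0.254, "z": -0.17, "spin": 0.035, "fingers": -1}, {"x": 0.23, "y": -0.299, "z": -0.17, "spin": 0.035, "fingers": -1}, {"x": 0.249, "y": -0.324, "z": -0.17, "spin": 0.035, "fingers": -1}])

```text
time_s: 13.48
tcp_pos: [0.4693, -0.3661, 0.2909]
eef_rot: [-180.0, 0.0, 179.4]
contact_force: [0.3, 0.7, -0.0]
gripper_width: 0.0037
gripper_force: 0.0
```

Emit:
drive_tool(rows=[{"x": 0, "y": 0, "z": 0, "spin": 0, "fingers": -1}, {"x": 0, "y": 0, "z": 0, "spin": 0, "fingers": -1}, {"x": 0, "y": 0, "z": 0, "spin": 0, "fingers": -1}])

```text
time_s: 13.85
tcp_pos: [0.4715, -0.3637, 0.2905]
eef_rot: [180.0, 0.0, 179.6]
contact_force: [-0.5, 0.6, -0.2]
gripper_width: 0.0008
gripper_force: 0.0
```

```bash
cat >> h.py <<'E'
def brown(c):
    hsv=cv2.cvtColor(c['pixels'],cv2.COLOR_RGB2HSV); m=cv2.inRange(hsv,np.array((5,90,40)),np.array((14,255,175)))
    k,l,st,ce=cv2.connectedComponentsWithStats(m); o=[]
    for i in range(1,k):
        if st[i,4]>40:
            b=cv2.minAreaRect(np.argwhere(l==i)[:,::-1].astype(np.float32)); P=plane(c,np.vstack([ce[i:i+1],cv2.boxPoints(b)]),.02)[:,:2]
            if .3<P[0,0]<.6 and -.45<P[0,1]<.2: o.append((st[i,4],P.round(4).tolist()))
    return o
E
python3 - <<'E'
from h import *
c=cap('wrist'); print(c['s']['tcp_pos'],c['s']['eef_rot'],c['s']['gripper_width'])
for o in brown(c): print('w',o)
a=cap('scene')
for o in brown(a): print('s',o)
E
```

```text
[ 0.47152477 -0.36370446  0.29050496] [1.79994523e+02 4.71009805e-03 1.79589315e+02] 0.0008369342803492886
w (np.int32(340), [[0.3726, -0.1308], [0.3333, -0.1664], [0.3216, -0.1183], [0.3975, -0.0827], [0.4106, -0.1333]])
w (np.int32(1036), [[0.4622, -0.2783], [0.491, -0.3246], [0.4488, -0.3253], [0.4495, -0.2229], [0.4918, -0.2192]])
w (np.int32(426), [[0.5447, -0.2907], [0.5179, -0.3052], [0.5171, -0.2767], [0.5828, -0.2714], [0.5836, -0.3011]])
s (np.int32(110), [[0.4779, -0.2626], [0.4907, -0.3129], [0.4565, -0.3221], [0.4558, -0.2223], [0.4893, -0.2144]])
s (np.int32(54), [[0.5648, -0.2772], [0.5907, -0.2919], [0.5279, -0.2841], [0.5348, -0.2632], [0.5971, -0.2712]])
```

Emit:
drive_tool(rows=[{"x": 0, "y": -0.004, "z": 0.05, "spin": 0, "fingers": -1}, {"x": 0, "y": -0.004, "z": 0.11, "spin": 0, "fingers": -1}, {"x": 0, "y": -0.004, "z": 0.17, "spin": 0, "fingers": -1}, {"x": 0, "y": -0.004, "z": 0.22, "spin": 0, "fingers": -1}, {"x": 0, "y": -0.004, "z": 0.245, "spin": 0, "fingers": -1}, {"x": 0, "y": -0.004, "z": 0.255, "spin": 0, "fingers": -1}, {"x": 0, "y": -0.004, "z": 0.2585, "spin": 0, "fingers": -1}, {"x": 0, "y": -0.004, "z": 0.2585, "spin": 0, "fingers": -1}])

```text
time_s: 14.95
tcp_pos: [0.4717, -0.3685, 0.033]
eef_rot: [-180.0, 0.1, 179.6]
contact_force: [-0.2, -0.5, 0.2]
gripper_width: 0.0003
gripper_force: 0.0
```

Emit:
drive_tool(rows=[{"x": 0, "y": 0.006, "z": 0, "spin": 0, "fingers": -1}, {"x": 0, "y": 0.012, "z": 0, "spin": 0, "fingers": -1}, {"x": 0, "y": 0.018, "z": 0, "spin": 0, "fingers": -1}, {"x": 0, "y": 0.023, "z": 0, "spin": 0, "fingers": -1}, {"x": 0, "y": 0.028, "z": 0, "spin": 0, "fingers": -1}, {"x": 0, "y": 0.033, "z": 0, "spin": 0, "fingers": -1}, {"x": 0, "y": 0.038, "z": 0, "spin": 0, "fingers": -1}, {"x": 0, "y": 0.043, "z": 0, "spin": 0, "fingers": -1}, {"x": 0, "y": 0.048, "z": 0, "spin": 0, "fingers": -1}])

```text
time_s: 16.08
tcp_pos: [0.4716, -0.3203, 0.0324]
eef_rot: [-180.0, 0.0, 179.5]
contact_force: [0.6, -4.7, 4.9]
gripper_width: 0.0008
gripper_force: 3.2
```

```bash
python3 - <<'E'
from h import *
for n in('scene','side','wrist'):
    c=cap(n)
    for o in brown(c): print(n,o)
    if n=='side': save(c,'d5.png',(165,110,345,245),4.4)
print(c['s']['tcp_pos'])
E
```

```text
scene (np.int32(98), [[0.4769, -0.2403], [0.4966, -0.2908], [0.4629, -0.3029], [0.4525, -0.206], [0.4857, -0.1953]])
scene (np.int32(51), [[0.5639, -0.2764], [0.5908, -0.2912], [0.5267, -0.2803], [0.5344, -0.2593], [0.598, -0.2704]])
side (np.int32(69), [[0.5488, -0.2665], [0.576, -0.2452], [0.5927, -0.2835], [0.5219, -0.292], [0.5073, -0.2543]])
side (np.int32(139), [[0.4595, -0.2303], [0.4856, -0.189], [0.4878, -0.3268], [0.4417, -0.2875], [0.4429, -0.1572]])
wrist (np.int32(5435), [[0.4557, -0.2505], [0.4651, -0.3029], [0.4417, -0.3026], [0.4459, -0.2038], [0.4696, -0.1999]])
wrist (np.int32(43), [[0.4659, -0.3183], [0.461, -0.3199], [0.4611, -0.3159], [0.4723, -0.3159], [0.4723, -0.32]])
[ 0.47159598 -0.31991335  0.032332  ]
```

View pics/d5.png

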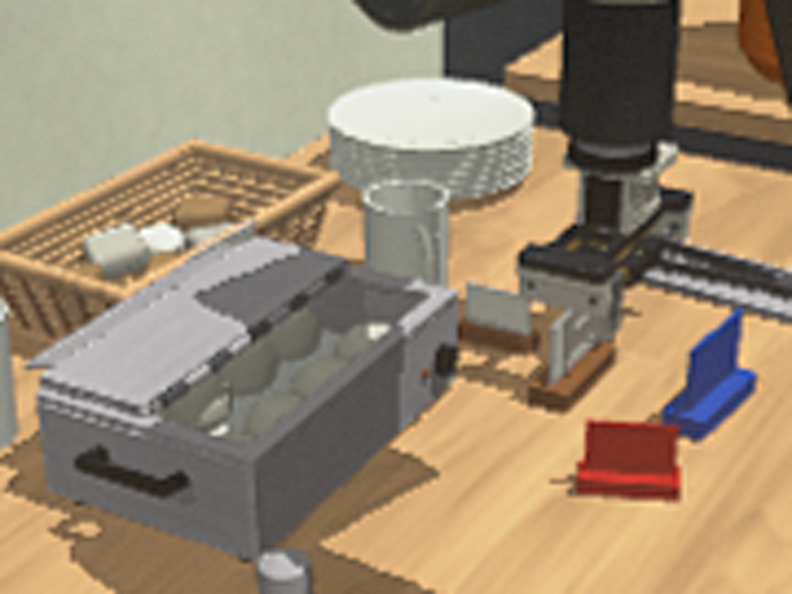

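The cover is over and flat, and the sign is sliding upright (590,345). There is about 5 N of vertical load, so I'll ease up 2 mm and push on.

Emit:
drive_tool(rows=[{"x": 0, "y": -0.002, "z": -0.001, "spin": 0, "fingers": -1}, {"x": 0, "y": -0.002, "z": -0.002, "spin": 0, "fingers": -1}, {"x": 0, "y": 0.002, "z": -0.002, "spin": 0, "fingers": -1}, {"x": 0, "y": 0.006, "z": -0.002, "spin": 0, "fingers": -1}, {"x": 0, "y": 0.01, "z": -0.002, "spin": 0, "fingers": -1}])

```text
time_s: 16.85
tcp_pos: [0.4713, -0.31, 0.034]
eef_rot: [180.0, -0.0, 179.5]
contact_force: [-0.7, -1.4, 1.2]
gripper_width: 0.0004
gripper_force: 0.6
```

Emit:
drive_tool(rows=[{"x": 0, "y": 0.006, "z": 0, "spin": 0, "fingers": -1}, {"x": 0, "y": 0.012, "z": 0, "spin": 0, "fingers": -1}, {"x": 0, "y": 0.018, "z": 0, "spin": 0, "fingers": -1}, {"x": 0, "y": 0.024, "z": 0, "spin": 0, "fingers": -1}, {"x": 0, "y": 0.03, "z": 0, "spin": 0, "fingers": -1}, {"x": 0, "y": 0.036, "z": 0, "spin": 0, "fingers": -1}, {"x": 0, "y": 0.042, "z": 0, "spin": 0, "fingers": -1}, {"x": 0, "y": 0.048, "z": 0, "spin": 0, "fingers": -1}, {"x": 0, "y": 0.054, "z": 0, "spin": 0, "fingers": -1}, {"x": 0, "y": 0.06, "z": 0, "spin": 0, "fingers": -1}])

```text
time_s: 18.1
tcp_pos: [0.4719, -0.25, 0.0341]
eef_rot: [-180.0, -0.0, 179.5]
contact_force: [-0.8, -0.4, 0.1]
gripper_width: 0.0005
gripper_force: 0.6
```

```bash
python3 - <<'E'
from h import *
for n in('scene','side','wrist'):
    c=cap(n)
    for o in brown(c):
        if o[0]>60: print(n,o)
print(c['s']['tcp_pos'],c['s']['contact_force'])
E
```

```text
scene (np.int32(108), [[0.478, -0.1718], [0.4884, -0.2242], [0.4537, -0.2315], [0.4561, -0.132], [0.49, -0.126]])
side (np.int32(148), [[0.4596, -0.1613], [0.4876, -0.1239], [0.4899, -0.2556], [0.4423, -0.2178], [0.4435, -0.0933]])
wrist (np.int32(409), [[0.382, -0.1447], [0.3575, -0.175], [0.3495, -0.1597], [0.4014, -0.1174], [0.4113, -0.1337]])
wrist (np.int32(5280), [[0.4564, -0.1803], [0.4649, -0.2333], [0.4412, -0.2328], [0.4466, -0.1328], [0.4707, -0.1291]])
wrist (np.int32(91), [[0.4688, -0.2487], [0.4804, -0.2548], [0.4606, -0.2519], [0.4617, -0.2456], [0.4815, -0.2482]])
[ 0.47183115 -0.24972867  0.03404409] [-0.29114935 -1.13548166 -0.09537234]
```

Emit:
drive_tool(rows=[{"x": 0, "y": 0.007, "z": 0, "spin": 0, "fingers": -1}, {"x": 0, "y": 0.014, "z": 0, "spin": 0, "fingers": -1}, {"x": 0, "y": 0.021, "z": 0, "spin": 0, "fingers": -1}, {"x": 0, "y": 0.028, "z": 0, "spin": 0, "fingers": -1}, {"x": 0, "y": 0.035, "z": 0, "spin": 0, "fingers": -1}, {"x": 0, "y": 0.042, "z": 0, "spin": 0, "fingers": -1}, {"x": 0, "y": 0.049, "z": 0, "spin": 0, "fingers": -1}, {"x": 0, "y": 0.056, "z": 0, "spin": 0, "fingers": -1}, {"x": 0, "y": 0.063, "z": 0, "spin": 0, "fingers": -1}, {"x": 0, "y": 0.07, "z": 0, "spin": 0, "fingers": -1}])

```text
time_s: 19.5
tcp_pos: [0.4725, -0.1799, 0.0341]
eef_rot: [180.0, 0.0, 179.5]
contact_force: [-0.7, -1.6, -0.3]
gripper_width: 0.0002
gripper_force: 0.6
```

Emit:
drive_tool(rows=[{"x": 0, "y": 0.007, "z": 0, "spin": 0, "fingers": -1}, {"x": 0, "y": 0.014, "z": 0, "spin": 0, "fingers": -1}, {"x": 0, "y": 0.021, "z": 0, "spin": 0, "fingers": -1}, {"x": 0, "y": 0.028, "z": 0, "spin": 0, "fingers": -1}, {"x": 0, "y": 0.035, "z": 0, "spin": 0, "fingers": -1}, {"x": 0, "y": 0.042, "z": 0, "spin": 0, "fingers": -1}, {"x": 0, "y": 0.049, "z": 0, "spin": 0, "fingers": -1}, {"x": 0, "y": 0.056, "z": 0, "spin": 0, "fingers": -1}, {"x": 0, "y": 0.062, "z": 0, "spin": 0, "fingers": -1}, {"x": 0, "y": 0.065, "z": 0, "spin": 0, "fingers": -1}])

```text
time_s: 20.75
tcp_pos: [0.473, -0.115, 0.0341]
eef_rot: [180.0, 0.0, 179.6]
contact_force: [0.7, -1.5, -0.8]
gripper_width: 0.0002
gripper_force: 0.6
```

```bash
python3 - <<'E'
from h import *
for n in('scene','side','wrist'):
    c=cap(n)
    for o in brown(c):
        if o[0]>60: print(n,o)
print(c['s']['tcp_pos'],c['s']['contact_force'])
E
```

```text
scene (np.int32(107), [[0.4792, -0.0394], [0.5075, -0.0794], [0.4727, -0.0927], [0.4516, -0.0004], [0.4862, 0.0115]])
side (np.int32(178), [[0.4592, -0.028], [0.4852, 0.0126], [0.4875, -0.1163], [0.4407, -0.0842], [0.442, 0.0379]])
wrist (np.int32(703), [[0.3815, -0.1202], [0.3502, -0.1466], [0.3416, -0.1203], [0.3978, -0.0955], [0.4088, -0.1245]])
wrist (np.int32(5351), [[0.4564, -0.0457], [0.4666, -0.0983], [0.4431, -0.0985], [0.445, 0.0006], [0.4686, 0.0049]])
[ 0.47304358 -0.11502919  0.0340716 ] [-0.28361258  0.90417324  0.64069354]
```

Emit:
drive_tool(rows=[{"x": 0, "y": -0.004, "z": 0, "spin": 0, "fingers": -1}, {"x": 0, "y": -0.012, "z": 0, "spin": 0, "fingers": -1}, {"x": 0, "y": -0.025, "z": -0.002, "spin": 0, "fingers": -1}, {"x": 0, "y": -0.03, "z": -0.03, "spin": 0, "fingers": -1}, {"x": 0, "y": -0.03, "z": -0.08, "spin": 0, "fingers": -1}, {"x": 0, "y": -0.03, "z": -0.13, "spin": 0, "fingers": -1}, {"x": 0, "y": -0.06, "z": -0.18, "spin": 0, "fingers": -1}, {"x": 0.03, "y": -0.1, "z": -0.22, "spin": 0, "fingers": -1}, {"x": 0.05, "y": -0.13, "z": -0.24, "spin": 0, "fingers": -1}, {"x": 0.05, "y": -0.13, "z": -0.24, "spin": 0, "fingers": -1}])

```text
time_s: 22.15
tcp_pos: [0.4211, -0.2474, 0.2763]
eef_rot: [-180.0, 0.2, 179.3]
contact_force: [0.8, 0.1, -0.7]
gripper_width: 0.0004
gripper_force: 0.0
```

```bash
python3 - <<'E'
from h import *
a=cap('scene');b=cap('side');w=cap('wrist')
for n,c in(('scene',a),('side',b),('wrist',w)):
    for o in brown(c):
        if o[0]>60: print(n,o)
print(shift(a,'scene',(250,228,282,260)),shift(a,'scene',(178,182,200,204)),shift(b,'side',(178,205,214,226)),'shaker',shift(b,'side',(220,232,242,268)))
print(w['s']['tcp_pos'],w['s']['time_s'])
E
```

```text
scene (np.int32(121), [[0.4787, -0.0405], [0.5038, -0.0831], [0.469, -0.095], [0.4518, 0.0007], [0.4862, 0.0112]])
side (np.int32(70), [[0.5481, -0.2666], [0.5776, -0.2469], [0.5925, -0.2839], [0.5185, -0.2843], [0.5057, -0.2482]])
side (np.int32(179), [[0.4594, -0.0284], [0.4845, 0.0141], [0.492, -0.1173], [0.4421, -0.0861], [0.4387, 0.0383]])
wrist (np.int32(781), [[0.3687, -0.1257], [0.3336, -0.1597], [0.3238, -0.128], [0.4015, -0.0946], [0.4126, -0.1279]])
wrist (np.int32(1029), [[0.4609, -0.0558], [0.4489, -0.1061], [0.4446, 0.0017], [0.4844, 0.01], [0.489, -0.1007]])
(0.25, -0.25, 0.99) (0.5, -0.5, 0.74) (0.0, -0.25, 0.91) shaker (-0.25, 0.0, 0.65)
[ 0.42139975 -0.24559574  0.27403345] 22.25
```

```bash
python3 -c "
from h import *
print(r.close_job())"
```

```text
the job is handed in; nothing more can be done
None
```

I handed the job in at about 22 s of the 72 s. The cover's front half is pressed flat on the rear half, and the sign stands upright about 5 mm off the warmer's middle line, about 167 mm in front of the spine and nearly square. The warmer has not visibly moved, but I have no verdict back yet.

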